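# Transfer four industrial plugs from the stock rack to the order rack in matching order

### The arm

A 7-joint arm with a two-finger parallel gripper is mounted at the origin on the work surface. World frame = base frame: x ahead of the robot, y to its left, z up, the work surface at z = 0. Lengths are in mm, angles in rad, forces in N, time in s.
With the tool pointing down it reaches from about 425 to 875 mm from the base axis. Payload 8.4 kg.
Tool frame: the origin (TCP) lies at the very end of the fingers, on their centre line; the grasp point (between the pads) lies 19 mm behind it (tcp_to_grasp is the distance from the TCP to the grasp point, in mm); z points along the fingers, y is the line along which they close (so a half turn about z gives the same grasp; the last joint's range is limited). The gripper opens to 87 mm and grips with 3 to 60 N. Pads are 19 mm wide; open, the fingers measure 117 mm over their backs; the gripper's body (75 mm by 190 mm) begins 51 mm behind the grasp point.
Start: joints at [-1.377, 0.333, 0.04, 1.465, -0.013, 1.343, -0.059], TCP at [187.614, 622.306, 222.546] pointing down, gripper open.
Joint ranges: [-2.58, 2.58], [-0.38, 2.09], [-1.3, 1.39], [0.25, 2.4], [-1.5, 4.64], [0.08, 2.09], [-2.65, 2.65]. Speed limits (rad/s): [2.22, 2.22, 2.79, 2.79, 3.14, 3.14, 3.14].

### API

Orientations are given as a rotation vector (axis times angle).
In Python, from bench import * gives the robot as it stands.
- The arm moves only by the tool drive_tool, never from a script. Its argument "series" is a list of rows, each an object of numbers: "dx", "dy", "dz": the shift along the tool's x, y, z in m; "spin": the turn about the tool's z in rad; "gripper": the closure, from -1 (fully open) to 1 (shut). In form: [{"dx": .., "dy": .., "dz": .., "spin": .., "gripper": ..}, ...]. A call has 1 to 5 rows; each row shifts and turns the commanded pose from where the row before left it, along the tool's axes as they then stand; what a row does not reach is not made up. A row lasts 1/8 s, in which the tool goes at most 62.5 mm and 10.7 degrees, less where a joint would pass 70% of its speed; a pose out of reach is approached as far as the arm can. A call is refused whole if a number of a shift passes 0.0625 or a number of a turn 0.188, either way. A call with a gripper value outside its range is refused whole. The fingers move at their own pace and stop on an object; the grip force is fixed at half the most. Time passes only in rows, so rows that do not move let the fingers close. It gives the time, the measured TCP pose, the force, the opening and the grip force at its end, in the units of the state.
- sense(): the state, without advancing time (a new reading comes with each control period).
- read_camera(name): name is "scene" or "top"; returns the picture (420x560x3 uint8, red, green, blue); there is no depth.
- get_calibration(name): a dict with "fx", "fy", "cx", "cy" (pixels), "dist_coeffs" ([k1, k2, p1, p2, k3] as OpenCV has them; the pictures are not rectified), "cam_to_world" (4x4, takes a point from camera to world coordinates). Camera axes: x right, y down, z forward; pixel columns grow to the right and rows downward; lengths in mm; the calibration is good to about 2 mm. A picture is of the moment at which its call begins. get_calibration takes no time and is no camera call.
- job_done(): hands the job in; it is judged then, once.
The state is a dict: "t": time; "joint_positions": joint angles; "qd": joint speeds; "joint_efforts": joint torques, N m; "tool_pos": TCP position; "ee_rot": TCP orientation; "ft_force": force on the tool from outside, world axes, zero at the start; "moment": the same for the moment, N m; "width": finger opening in mm; "gripper_force": force on a finger pad.
Only numpy, scipy, OpenCV 4.12 (cv2) and the standard library are available. Lean on these libraries where they do the work, as an engineer would, in place of code of your own. Each camera call takes 0.05 s, during which the arm holds its last target. There are 200 camera calls.

### The job

Move the four industrial plugs from the stock rack to the empty order rack, one to a bay, in the same order counted from the white ends: the plug that stands next to the stock rack's white stop goes into the bay next to the order rack's white end, the next one beside it, and so on. Stand every plug upright on the floor of its bay, never let one tip over, and leave them all released and still.

Things in the scene. Friction and masses are not known exactly. Their poses are not given: they have to be found in the camera images.
- blue_plug (a point): Centre (half-way up, on the axis; z up) of the loose all-blue industrial plug, about 150 g, standing upright, cable end up, 120 mm high and round: pin collar 44 mm in diameter from 0 to 35 mm, straight body 36 mm in diameter from 35 to 95 mm, gland nut 30 mm in diameter to the top. It stands in its holder with up to 11 mm of play to each side
- yellow_plug (a point): Centre (half-way up, on the axis; z up) of the loose all-yellow industrial plug, about 150 g, standing upright, cable end up, 120 mm high and round: pin collar 44 mm in diameter from 0 to 35 mm, straight body 36 mm in diameter from 35 to 95 mm, gland nut 30 mm in diameter to the top. It stands in its holder with up to 11 mm of play to each side
- red_plug (a point): Centre (half-way up, on the axis; z up) of the loose all-red industrial plug, about 150 g, standing upright, cable end up, 120 mm high and round: pin collar 44 mm in diameter from 0 to 35 mm, straight body 36 mm in diameter from 35 to 95 mm, gland nut 30 mm in diameter to the top. It stands in its holder with up to 11 mm of play to each side
- green_plug (a point): Centre (half-way up, on the axis; z up) of the loose all-green industrial plug, about 150 g, standing upright, cable end up, 120 mm high and round: pin collar 44 mm in diameter from 0 to 35 mm, straight body 36 mm in diameter from 35 to 95 mm, gland nut 30 mm in diameter to the top. It stands in its holder with up to 11 mm of play to each side
- holder_blue: Holder of the blue plug in the stock rack, fixed: square grey open tray, 71 x 71 mm, floor 5 mm thick, rim 25 mm above the origin, blue label tabs (50 x 10 mm) outside on two sides. Origin: centre of its underside, 6 mm above the counter; x along the row, z up. Four holders stand 72 mm apart in one straight row, in any order
- holder_yellow: Holder of the yellow plug in the stock rack, fixed: square grey open tray, 71 x 71 mm, floor 5 mm thick, rim 25 mm above the origin, yellow label tabs (50 x 10 mm) outside on two sides. Origin: centre of its underside, 6 mm above the counter; x along the row, z up. Four holders stand 72 mm apart in one straight row, in any order
- holder_red: Holder of the red plug in the stock rack, fixed: square grey open tray, 71 x 71 mm, floor 5 mm thick, rim 25 mm above the origin, red label tabs (50 x 10 mm) outside on two sides. Origin: centre of its underside, 6 mm above the counter; x along the row, z up. Four holders stand 72 mm apart in one straight row, in any order
- holder_green: Holder of the green plug in the stock rack, fixed: square grey open tray, 71 x 71 mm, floor 5 mm thick, rim 25 mm above the origin, green label tabs (50 x 10 mm) outside on two sides. Origin: centre of its underside, 6 mm above the counter; x along the row, z up. Four holders stand 72 mm apart in one straight row, in any order
- white_stop: White end stop of the stock rack, fixed: block 20 mm along the row x 72 x 28 mm high; origin at the centre of its underside, 6 mm above the counter. It closes one end of the row (either end, it varies), 48 mm from the nearest holder's centre; the others are 120, 192 and 264 mm from it. A like black stop closes the other end
- order_rack: Order rack, fixed, empty at first, left or right of the stock rack: grey tray 332 x 80 mm, four square bays (68 mm inside) centred at x = 108, 36, -36, -108 mm, y = 0. Origin: centre of its underside on the counter, z up; bay floors 8 mm, 4 mm walls' tops 28 mm above it. White end block (34 mm high) at x = +156 mm, black one at -156. A plug in a bay has its centre 68 mm above the origin

How it is judged:
By the outcome, as a careful person would: the job done as asked, in the order asked, and still so for the second after the job is handed in, with the robot touching nothing.
It also fails if it takes over 112 s, if anything falls off the work surface, if the arm or the gripper's body presses on something with over 40 N, if the wrist force passes 120 N, or if a joint passes its speed limit or range.

## Working session

There is one attempt and no reset: what is moved stays moved. The work goes in short steps, Python scripts to look and compute and a tool call to move; the robot and the scene stay as the last step left them, time stands still between calls to the robot, and variables do not carry over. Pictures are saved under pics/ and viewed, at most 14 in all, crops included, and the job is handed in when it is done.

Besides the shell and the picture viewer there is one more tool, called after ">>>" by a JSON object that holds its "op" and its "data". drive_tool: Moves the arm, as the interface text tells. Its arguments: {"type":"object","properties":{"series":{"type":"array","items":{"type":"object","properties":{"dx":{"type":"number"},"dy":{"type":"number"},"dz":{"type":"number"},"spin":{"type":"number"},"gripper":{"type":"number"}}}}},"required":["series"]}

```bash
mkdir -p pics; python3 - <<'E'
from bench import *
import cv2
s=sense();print(s)
for n in("scene","top"):
    im=read_camera(n);cv2.imwrite(f"pics/{n}0.png",im[:,:,::-1]);c=get_calibration(n);print(n,c)
E
```

```text
{'t': 0.0, 'joint_positions': array([-1.37720934,  0.3339036 ,  0.0398809 ,  1.46628368, -0.01344847,
        1.34328281, -0.05850126]), 'qd': array([ 1.48872120e-03, -1.97326732e-03,  1.75439116e-03,  3.38297648e-04,
       -6.61285826e-04,  1.42505668e-03, -4.68385482e-05]), 'joint_efforts': array([-2.89229793e-04, -6.56348777e+01,  1.33507680e+00, -4.03811181e+01,
       -5.97939757e-02,  4.46207158e-02,  1.67252474e-04]), 'tool_pos': array([187.48416462, 621.88235861, 221.65799847]), 'ee_rot': array([-4.58299116e-01, -3.10781030e+00,  2.51701746e-03]), 'ft_force': array([1.05674147, 0.45069632, 0.17863678]), 'moment': array([ 0.03094973, -0.00841783,  0.02304224]), 'gripper_force': 0.0, 'width': 86.78102931868159}
scene {'fx': 494.3920244461277, 'fy': 494.3920244461277, 'cx': 290.4590754052967, 'cy': 204.32866452803526, 'dist_coeffs': array([-0.06705904,  0.        ,  0.        ,  0.        ,  0.        ]), 'cam_to_world': array([[-2.11107956e-01,  5.47632761e-01, -8.09649177e-01,
         1.28562350e+03],
       [ 9.77396689e-01,  1.08637118e-01, -1.81366173e-01,
         1.55536746e+02],
       [-1.13641050e-02, -8.29636267e-01, -5.58188608e-01,
         6.02148418e+02],
       [ 0.00000000e+00,  0.00000000e+00,  0.00000000e+00,
         1.00000000e+00]])}
top {'fx': 496.31893798671814, 'fy': 496.31893798671814, 'cx': 279.11213354501996, 'cy': 206.3496164769391, 'dist_coeffs': array([-0.0825885,  0.       ,  0.       ,  0.       ,  0.       ]), 'cam_to_world': array([[-1.68443665e-02, -9.90136334e-01,  1.39091004e-01,
         4.12896915e+02],
       [-9.99823466e-01,  1.55217577e-02, -1.05882951e-02,
        -2.35326440e+01],
       [ 8.32491881e-03, -1.39244803e-01, -9.90222995e-01,
         9.93965879e+02],
       [ 0.00000000e+00,  0.00000000e+00,  0.00000000e+00,
         1.00000000e+00]])}
```

View pics/scene0.png

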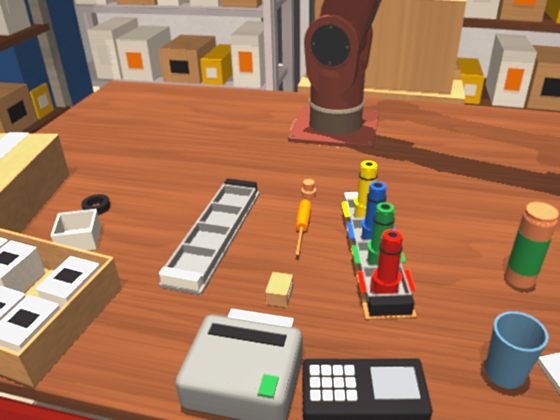

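View pics/top0.png

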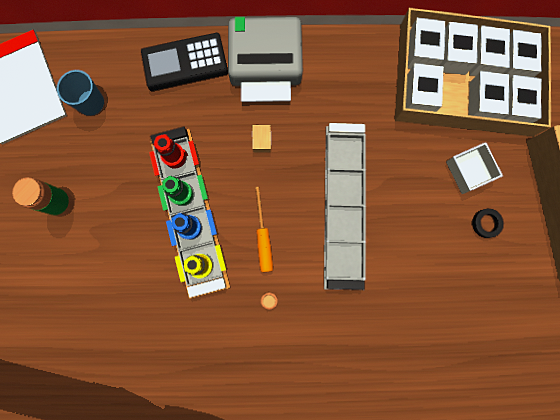

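The top view shows the stock rack with its white stop at the robot end (205,288), then yellow, blue, green and red, and black at the far end. The order rack's white end is far, at (346,128), and its black end is near, at (345,285). So yellow goes in the farthest bay and red in the nearest.

```bash
python3 - <<'E'
import cv2,numpy as np
t=cv2.imread("pics/top0.png");s=cv2.imread("pics/scene0.png")
a=cv2.resize(t[120:300,140:240],None,fx=3.3,fy=3.3,interpolation=0)
b=cv2.resize(s[150:320,330:430],None,fx=3.3,fy=3.3,interpolation=0)
h=594;o=np.zeros((h,700,3),np.uint8);o[:a.shape[0],:a.shape[1]]=a;o[:b.shape[0],350:350+b.shape[1]]=b
cv2.imwrite("pics/crop.png",o)
E
```

```text
(no output)
```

View pics/crop.png

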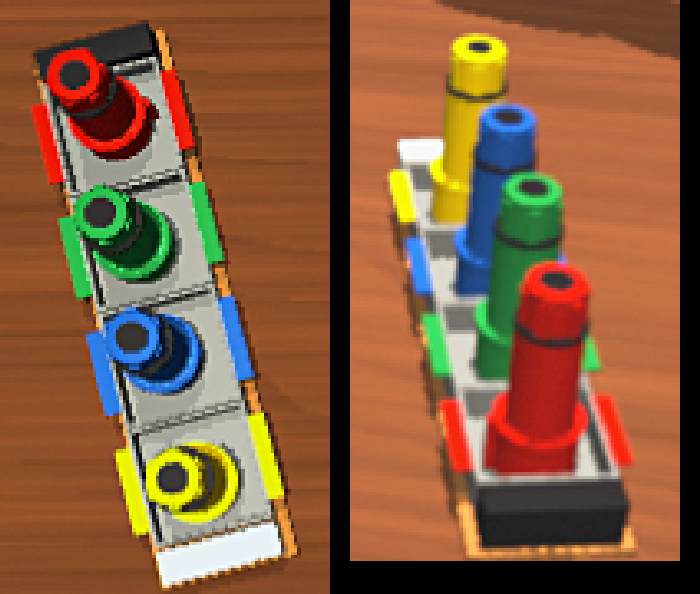

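The crop shows the dark cable hole of every plug clearly in both views. I'll triangulate those holes and the order rack's end blocks.

```bash
cat > h.py <<'E'
from bench import *
import cv2,numpy as np
C={n:get_calibration(n) for n in("scene","top")}
def ray(n,p):
    c=C[n];K=np.array([[c['fx'],0,c['cx']],[0,c['fy'],c['cy']],[0,0,1.]])
    u=cv2.undistortPoints(np.array([[p]],float),K,c['dist_coeffs'])[0,0]
    T=c['cam_to_world'];d=T[:3,:3]@[*u,1];return T[:3,3],d/np.linalg.norm(d)
def plane(n,p,z):
    o,d=ray(n,p);return (o+d*(z-o[2])/d[2])
def tri(pt,ps):
    (o1,d1),(o2,d2)=ray("top",pt),ray("scene",ps)
    k=np.linalg.lstsq(np.c_[d1,-d2],o2-o1,rcond=None)[0]
    a,b=o1+k[0]*d1,o2+k[1]*d2;return (a+b)/2,np.linalg.norm(a-b)
def blob(mask,p,r):
    "component nearest p within window r: centroid, area, mask contour"
    w=np.zeros_like(mask);x,y=map(int,p);w[max(0,y-r):y+r+1,max(0,x-r):x+r+1]=mask[max(0,y-r):y+r+1,max(0,x-r):x+r+1]
    n,l,s,c=cv2.connectedComponentsWithStats(w,connectivity=4)
    i=1+np.argmin([np.hypot(*(c[j]-p))-0.05*s[j,4] for j in range(1,n)])
    return c[i],s[i,4],cv2.findContours((l==i).astype(np.uint8),0,1)[0][0]
E
cat > m.py <<'E'
from h import *
t=cv2.imread("pics/top0.png");s=cv2.imread("pics/scene0.png")
dark=lambda i:((i.max(2)<95)&(i.max(2).astype(int)-i.min(2)<40)).astype(np.uint8)
P={'red':((75,75),(559,281)),'green':((102,215),(534,188)),'blue':((134,335),(509,117)),'yellow':((175,482),(480,46))}
for k,(a,b) in P.items():
    a=np.array(a)/3.3+[140,120];b=(np.array(b)-[350,0])/3.3+[330,150]
    ca,na,_=blob(dark(t),a,6);cb,nb,_=blob(dark(s),b,4)
    p,e=tri(ca,cb);print(k,ca.round(1),na,cb.round(1),nb,'tri',p.round(1),'gap',round(e,1),'top@131',plane("top",ca,131).round(1)[:2],'scene@131',plane("scene",cb,131).round(1)[:2])
for nm,i,pw,pb in(("top",t,(346,129),(345,285)),("scene",s,(183,275),(240,184))):
    wm=(i.min(2)>215).astype(np.uint8);
    for lab,m,p in(("white",wm,pw),("black",(i.max(2)<70).astype(np.uint8),pb)):
        c,n,ct=blob(m,p,26);r=cv2.boxPoints(cv2.minAreaRect(ct))
        print(nm,lab,c.round(1),n,'rect',r.round(1).tolist(),'@34',plane(nm,c,34).round(1)[:2],[plane(nm,q,34).round(0)[:2].tolist() for q in r])
o=np.zeros((500,790,3),np.uint8)
a=cv2.resize(t[115:300,315:375],None,fx=2.7,fy=2.7,interpolation=0);b=cv2.resize(s[170:300,155:270],None,fx=3.8,fy=3.8,interpolation=0)
o[:a.shape[0],:a.shape[1]]=a;o[:b.shape[0],300:300+b.shape[1]]=b
cv2.imwrite("pics/crop2.png",o)
from scipy.spatial.transform import Rotation as R
print(R.from_rotvec(sense()['ee_rot']).as_matrix().round(3))
E
python3 m.py
```

```text
red [161.9 142.3] 56 [392.4 234.4] 27 tri [653.6 176.2 130.8] gap 0.9 top@131 [653.6 175.7] scene@131 [653.7 176.6]
green [169.7 183.9] 68 [384.9 206.4] 26 tri [577.4 160.6 131. ] gap 0.5 top@131 [577.4 160.3] scene@131 [577.3 160.8]
blue [179.2 221.5] 63 [377.3 184.9] 19 tri [510.  143.1 130.9] gap 0.6 top@131 [510.  142.7] scene@131 [510.  143.3]
yellow [191.6 264.4] 65 [368.3 163.5] 11 tri [435.  120.6 131.5] gap 0.5 top@131 [435.1 120.4] scene@131 [434.  120.8]
top white [347.  127.3] 276 rect [[329.70001220703125, 130.60000610351562], [330.0, 122.80000305175781], [364.29998779296875, 124.0], [364.0, 131.89999389648438]] @34 [ 705.9 -172.9] [[699.0, -138.0], [716.0, -139.0], [712.0, -208.0], [696.0, -207.0]]
top black [345.5 284.1] 340 rect [[327.0, 280.0], [364.0, 280.0], [364.0, 289.0], [327.0, 289.0]] @34 [ 394.9 -158.8] [[404.0, -123.0], [402.0, -195.0], [385.0, -194.0], [386.0, -123.0]]
scene white [187.6 267.4] 812 rect [[159.39999389648438, 274.6000061035156], [163.60000610351562, 249.60000610351562], [209.8000030517578, 257.29998779296875], [205.60000610351562, 282.29998779296875]] @34 [ 689.  -163.3] [[716.0, -204.0], [652.0, -225.0], [655.0, -135.0], [718.0, -119.0]]
scene black [241.1 183.1] 136 rect [[224.8000030517578, 182.6999969482422], [226.3000030517578, 176.3000030517578], [257.5, 183.60000610351562], [256.0, 190.0]] @34 [ 400.8 -153.5] [[406.0, -190.0], [379.0, -195.0], [396.0, -117.0], [422.0, -114.0]]
[[-0.957  0.289 -0.   ]
 [ 0.289  0.957 -0.001]
 [-0.    -0.001 -1.   ]]
```

View pics/crop2.png

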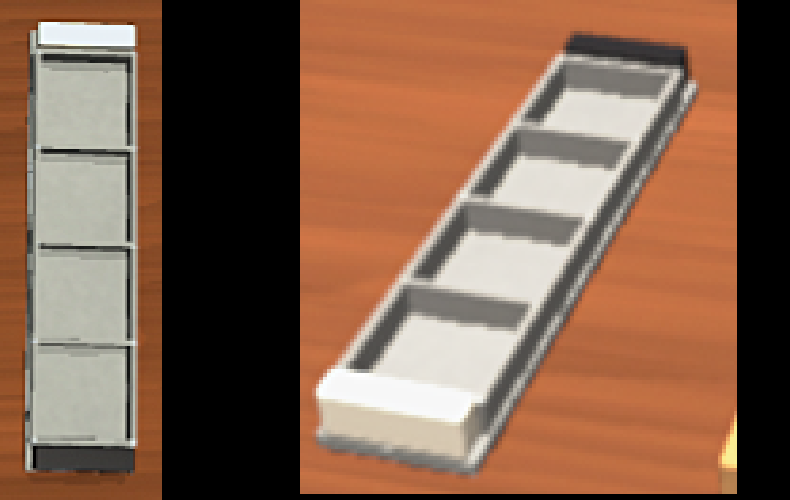

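The plug tops triangulate to z ≈ 131 with gaps under 1 mm, as expected. The crop shows the order rack's white top and its dividers clearly. Next I'll check the rack's height from two views.

```bash
python3 - <<'E'
from h import *
T=lambda x,y:(x/2.7+315,y/2.7+115)
S=lambda x,y:((x-300)/3.8+155,y/3.8+170)
for nm,a,b in(("white top ctr",(347,127.3),(182.3,272.8)),("div12 right",T(132,153),S(409,286)),("div12 left",T(36,149),S(529,306)),("div34 right",T(132,344),S(514,128)),("div34 left",T(36,343),S(629,144)),
 ("bay1 floor far-left cnr",T(130,63),S(351,373))):
    p,e=tri(a,b);print(nm,p.round(1),round(e,1))
# bay corner wall-top grid on plane z=28
a=np.array([plane("top",T(*q),28)[:2] for q in((132,153),(36,149),(132,344),(36,343))]);print(a.round(1),a.mean(0))
E
```

```text
white top ctr [ 704.7 -169.9   34.5] 5.9
div12 right [ 616.8 -203.9   20.5] 3.2
div12 left [ 621.5 -135.4   22.3] 3.5
div34 right [ 475.  -198.5   22.4] 1.7
div34 left [ 477.3 -129.6   22.2] 0.8
bay1 floor far-left cnr [ 685.3 -204.9   22. ] 3.6
[[ 615.7 -204. ]
 [ 619.7 -133. ]
 [ 474.8 -198.3]
 [ 476.8 -128.6]] [ 546.78023854 -165.99906291]
```

>>> {"op": "drive_tool", "data": {"series": [{"spin": -0.147,"gripper": -1},{"spin": -0.147,"gripper": -1},{"dx": -0.042,"dy": -0.04,"gripper": -1},{"dx": -0.042,"dy": -0.04,"gripper": -1},{"dx": -0.042,"dy": -0.04,"gripper": -1}]}}

```text
invalid input at $.series[0]: expected keys dx, dy, dz, spin, gripper
```

The rack height is consistent at about 34 mm for the white block, and its centre is near (549, −166). The bay centres come out at about (657,−170), (585,−167), (513,−164) and (441,−161).

>>> {"op": "drive_tool", "data": {"series": [{"dx": 0,"dy": 0,"dz": 0,"spin": -0.147,"gripper": -1},{"dx": 0,"dy": 0,"dz": 0,"spin": -0.147,"gripper": -1},{"dx": -0.042,"dy": -0.04,"dz": 0,"spin": 0,"gripper": -1},{"dx": -0.042,"dy": -0.04,"dz": 0,"spin": 0,"gripper": -1},{"dx": -0.042,"dy": -0.04,"dz": 0,"spin": 0,"gripper": -1}]}}

```text
t: 0.72
tool_pos: [314.8, 500.9, 222.2]
ee_rot: [0.002, -3.141, 0.001]
ft_force: [1.3, 0.9, -0.4]
width: 87.0
gripper_force: 0.0
```

>>> {"op": "drive_tool", "data": {"series": [{"dx": -0.042,"dy": -0.041,"dz": 0,"spin": 0,"gripper": -1},{"dx": -0.042,"dy": -0.041,"dz": 0,"spin": 0,"gripper": -1},{"dx": -0.042,"dy": -0.041,"dz": 0,"spin": 0,"gripper": -1},{"dx": -0.042,"dy": -0.041,"dz": 0,"spin": 0,"gripper": -1},{"dx": -0.042,"dy": -0.041,"dz": 0,"spin": 0,"gripper": -1}]}}

```text
t: 1.35
tool_pos: [525.0, 296.2, 222.4]
ee_rot: [0.002, -3.141, 0.0]
ft_force: [-0.5, 1.0, -0.3]
width: 87.1
gripper_force: 0.0
```

>>> {"op": "drive_tool", "data": {"series": [{"dx": -0.042,"dy": -0.04,"dz": 0,"spin": 0,"gripper": -1},{"dx": -0.042,"dy": -0.04,"dz": 0,"spin": 0,"gripper": -1},{"dx": -0.044,"dy": -0.04,"dz": 0,"spin": 0,"gripper": -1},{"dx": 0,"dy": 0,"dz": 0,"spin": 0,"gripper": -1}]}}

```text
t: 1.85
tool_pos: [654.7, 171.6, 221.5]
ee_rot: [0.01, 3.141, -0.006]
ft_force: [-0.6, 0.9, -0.3]
width: 87.0
gripper_force: 0.0
```

>>> {"op": "drive_tool", "data": {"series": [{"dx": 0,"dy": 0,"dz": 0.04,"spin": 0,"gripper": -1},{"dx": 0,"dy": 0,"dz": 0.04,"spin": 0,"gripper": -1},{"dx": 0,"dy": 0,"dz": 0,"spin": 0,"gripper": -1},{"dx": 0,"dy": 0,"dz": 0,"spin": 0,"gripper": -1}]}}

```text
t: 2.35
tool_pos: [652.6, 178.3, 144.1]
ee_rot: [-0.002, 3.14, 0.001]
ft_force: [0.5, -0.1, 0.6]
width: 86.9
gripper_force: 0.0
```

>>> {"op": "drive_tool", "data": {"series": [{"dx": 0,"dy": -0.001,"dz": 0.035,"spin": 0,"gripper": -1},{"dx": 0,"dy": 0,"dz": 0.025,"spin": 0,"gripper": -1},{"dx": 0,"dy": 0,"dz": 0.012,"spin": 0,"gripper": -1},{"dx": 0,"dy": 0,"dz": 0,"spin": 0,"gripper": -1},{"dx": 0,"dy": 0,"dz": 0,"spin": 0,"gripper": -1}]}}

```text
t: 2.98
tool_pos: [653.2, 177.1, 72.3]
ee_rot: [-0.002, 3.139, 0.001]
ft_force: [0.7, 0.4, 0.2]
width: 87.7
gripper_force: 0.0
```

>>> {"op": "drive_tool", "data": {"series": [{"dx": 0,"dy": 0,"dz": 0,"spin": 0,"gripper": 1},{"dx": 0,"dy": 0,"dz": 0,"spin": 0,"gripper": 1},{"dx": 0,"dy": 0,"dz": 0,"spin": 0,"gripper": 1},{"dx": 0,"dy": 0,"dz": 0,"spin": 0,"gripper": 1},{"dx": 0,"dy": 0,"dz": 0,"spin": 0,"gripper": 1}]}}

```text
t: 3.6
tool_pos: [652.1, 176.8, 70.5]
ee_rot: [0.002, -3.142, 0.0]
ft_force: [0.3, 0.3, 0.2]
width: 44.9
gripper_force: 0.0
```

>>> {"op": "drive_tool", "data": {"series": [{"dx": 0,"dy": 0,"dz": 0,"spin": 0,"gripper": 1},{"dx": 0,"dy": 0,"dz": 0,"spin": 0,"gripper": 1},{"dx": 0,"dy": 0,"dz": 0,"spin": 0,"gripper": 1},{"dx": 0,"dy": 0,"dz": 0,"spin": 0,"gripper": 1}]}}

```text
t: 4.1
tool_pos: [652.1, 176.7, 70.5]
ee_rot: [0.002, -3.141, 0.0]
ft_force: [0.3, -0.8, 0.5]
width: 35.3
gripper_force: 30.0
```

>>> {"op": "drive_tool", "data": {"series": [{"dx": 0,"dy": 0,"dz": -0.02,"spin": 0,"gripper": 1},{"dx": 0,"dy": 0,"dz": -0.04,"spin": 0,"gripper": 1},{"dx": 0,"dy": 0,"dz": -0.045,"spin": 0,"gripper": 1},{"dx": 0,"dy": 0,"dz": -0.045,"spin": 0,"gripper": 1},{"dx": 0,"dy": 0,"dz": 0,"spin": 0,"gripper": 1}]}}

```text
t: 4.72
tool_pos: [654.2, 177.2, 226.6]
ee_rot: [-0.001, 3.134, 0.005]
ft_force: [0.9, 1.2, -1.8]
width: 35.4
gripper_force: 30.0
```

>>> {"op": "drive_tool", "data": {"series": [{"dx": 0.015,"dy": -0.025,"dz": 0,"spin": 0,"gripper": 1},{"dx": 0.026,"dy": -0.042,"dz": 0,"spin": 0,"gripper": 1},{"dx": 0.026,"dy": -0.042,"dz": 0,"spin": 0,"gripper": 1},{"dx": 0.026,"dy": -0.042,"dz": 0,"spin": 0,"gripper": 1},{"dx": 0.026,"dy": -0.042,"dz": 0,"spin": 0,"gripper": 1}]}}

```text
t: 5.35
tool_pos: [531.9, -17.7, 220.4]
ee_rot: [0.002, -3.141, -0.0]
ft_force: [-0.1, -0.6, -1.5]
width: 35.0
gripper_force: 30.0
```

>>> {"op": "drive_tool", "data": {"series": [{"dx": 0.026,"dy": -0.042,"dz": 0,"spin": 0,"gripper": 1},{"dx": 0.026,"dy": -0.042,"dz": 0,"spin": 0,"gripper": 1},{"dx": 0.026,"dy": -0.042,"dz": 0,"spin": 0,"gripper": 1},{"dx": 0.015,"dy": -0.019,"dz": 0,"spin": 0,"gripper": 1},{"dx": 0,"dy": 0,"dz": 0,"spin": 0,"gripper": 1}]}}

```text
t: 5.98
tool_pos: [439.5, -162.5, 220.7]
ee_rot: [0.002, 3.141, 0.001]
ft_force: [1.3, 0.2, -2.3]
width: 35.3
gripper_force: 30.0
```

>>> {"op": "drive_tool", "data": {"series": [{"dx": 0,"dy": 0,"dz": 0.02,"spin": 0,"gripper": 1},{"dx": 0,"dy": 0,"dz": 0.03,"spin": 0,"gripper": 1},{"dx": 0,"dy": 0,"dz": 0.03,"spin": 0,"gripper": 1},{"dx": 0,"dy": 0,"dz": 0,"spin": 0,"gripper": 1},{"dx": 0,"dy": 0,"dz": 0,"spin": 0,"gripper": 1}]}}

```text
t: 6.6
tool_pos: [441.4, -160.9, 141.5]
ee_rot: [-0.003, 3.141, -0.0]
ft_force: [1.0, 0.5, -2.0]
width: 35.0
gripper_force: 30.0
```

>>> {"op": "drive_tool", "data": {"series": [{"dx": 0,"dy": 0,"dz": 0.03,"spin": 0,"gripper": 1},{"dx": 0,"dy": 0,"dz": 0.01,"spin": 0,"gripper": 1},{"dx": 0,"dy": 0,"dz": 0,"spin": 0,"gripper": 1},{"dx": 0,"dy": 0,"dz": 0,"spin": 0,"gripper": 1}]}}

```text
t: 7.1
tool_pos: [441.3, -161.6, 101.7]
ee_rot: [-0.002, 3.14, -0.0]
ft_force: [1.0, 0.2, -1.4]
width: 35.6
gripper_force: 30.0
```

```bash
python3 - <<'E'
from h import *
s=read_camera("scene")[:,:,::-1];t=read_camera("top")[:,:,::-1]
o=np.hstack([cv2.resize(s[90:300,140:300],None,fx=2.5,fy=2.5),cv2.resize(t[110:320,270:430],None,fx=2.5,fy=2.5)])
cv2.imwrite("pics/p1.png",o);print(sense()['tool_pos'])
E
```

```text
[ 441.17364168 -161.50077911  101.47855453]
```

View pics/p1.png

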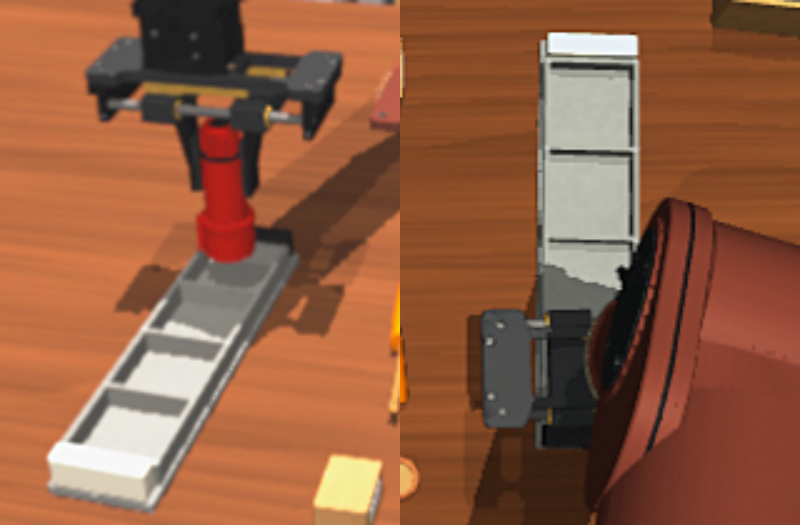

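The plug hangs upright over the bay nearest the black end, with its collar at about (227,235) in the left crop. I'll lower it.

>>> {"op": "drive_tool", "data": {"series": [{"dx": 0,"dy": 0,"dz": 0.015,"spin": 0,"gripper": 1},{"dx": 0,"dy": 0,"dz": 0.01,"spin": 0,"gripper": 1},{"dx": 0,"dy": 0,"dz": 0.005,"spin": 0,"gripper": 1},{"dx": 0,"dy": 0,"dz": 0.003,"spin": 0,"gripper": 1},{"dx": 0,"dy": 0,"dz": 0,"spin": 0,"gripper": 1}]}}

```text
t: 7.82
tool_pos: [440.7, -161.5, 67.6]
ee_rot: [-0.002, 3.141, -0.0]
ft_force: [0.2, -0.3, -2.7]
width: 35.2
gripper_force: 30.0
```

>>> {"op": "drive_tool", "data": {"series": [{"dx": 0,"dy": 0,"dz": 0.001,"spin": 0,"gripper": 1},{"dx": 0,"dy": 0,"dz": 0,"spin": 0,"gripper": 1}]}}

```text
t: 8.07
tool_pos: [441.0, -161.6, 67.3]
ee_rot: [-0.002, 3.141, 0.0]
ft_force: [-1.8, -0.4, 7.3]
width: 35.3
gripper_force: 30.0
```

Contact at z ≈ 67.3. Release and rise.

>>> {"op": "drive_tool", "data": {"series": [{"dx": 0,"dy": 0,"dz": 0,"spin": 0,"gripper": -1},{"dx": 0,"dy": 0,"dz": 0,"spin": 0,"gripper": -1},{"dx": 0,"dy": 0,"dz": 0,"spin": 0,"gripper": -1},{"dx": 0,"dy": 0,"dz": 0,"spin": 0,"gripper": -1},{"dx": 0,"dy": 0,"dz": 0,"spin": 0,"gripper": -1}]}}

```text
t: 8.7
tool_pos: [440.5, -161.4, 66.5]
ee_rot: [0.002, -3.141, 0.0]
ft_force: [-0.3, -0.7, 0.4]
width: 77.4
gripper_force: 0.0
```

>>> {"op": "drive_tool", "data": {"series": [{"dx": 0,"dy": 0,"dz": -0.02,"spin": 0,"gripper": -1},{"dx": 0,"dy": 0,"dz": -0.045,"spin": 0,"gripper": -1},{"dx": 0,"dy": 0,"dz": -0.045,"spin": 0,"gripper": -1},{"dx": 0,"dy": 0,"dz": -0.043,"spin": 0,"gripper": -1},{"dx": 0,"dy": 0,"dz": 0,"spin": 0,"gripper": -1}]}}

```text
t: 9.32
tool_pos: [442.3, -161.9, 222.6]
ee_rot: [-0.002, 3.136, -0.0]
ft_force: [0.5, -0.7, -0.5]
width: 86.7
gripper_force: 0.0
```

>>> {"op": "drive_tool", "data": {"series": [{"dx": -0.017,"dy": 0.041,"dz": 0,"spin": 0,"gripper": -1},{"dx": -0.017,"dy": 0.041,"dz": 0,"spin": 0,"gripper": -1},{"dx": -0.017,"dy": 0.041,"dz": 0,"spin": 0,"gripper": -1},{"dx": -0.017,"dy": 0.041,"dz": 0,"spin": 0,"gripper": -1},{"dx": -0.017,"dy": 0.041,"dz": 0,"spin": 0,"gripper": -1}]}}

```text
t: 9.95
tool_pos: [525.2, 45.0, 218.3]
ee_rot: [0.002, -3.14, 0.0]
ft_force: [-0.3, 0.1, -0.1]
width: 87.2
gripper_force: 0.0
```

>>> {"op": "drive_tool", "data": {"series": [{"dx": -0.017,"dy": 0.041,"dz": 0,"spin": 0,"gripper": -1},{"dx": -0.017,"dy": 0.041,"dz": 0,"spin": 0,"gripper": -1},{"dx": -0.0175,"dy": 0.035,"dz": 0,"spin": 0,"gripper": -1},{"dx": 0,"dy": 0,"dz": 0,"spin": 0,"gripper": -1},{"dx": 0,"dy": 0,"dz": 0,"spin": 0,"gripper": -1}]}}

```text
t: 10.58
tool_pos: [576.2, 159.8, 218.4]
ee_rot: [0.001, -3.14, 0.002]
ft_force: [-0.5, 0.2, -0.5]
width: 87.2
gripper_force: 0.0
```

>>> {"op": "drive_tool", "data": {"series": [{"dx": 0,"dy": 0,"dz": 0.04,"spin": 0,"gripper": -1},{"dx": 0,"dy": 0,"dz": 0.035,"spin": 0,"gripper": -1},{"dx": 0,"dy": 0,"dz": 0,"spin": 0,"gripper": -1},{"dx": 0,"dy": 0,"dz": 0,"spin": 0,"gripper": -1}]}}

```text
t: 11.08
tool_pos: [577.3, 160.1, 146.1]
ee_rot: [0.0, 3.14, 0.001]
ft_force: [-0.3, -0.6, 0.5]
width: 86.9
gripper_force: 0.0
```

Well placed; down 74 to about 71, and close.

>>> {"op": "drive_tool", "data": {"series": [{"dx": 0,"dy": 0,"dz": 0.035,"spin": 0,"gripper": -1},{"dx": 0,"dy": 0,"dz": 0.026,"spin": 0,"gripper": -1},{"dx": 0,"dy": 0,"dz": 0.013,"spin": 0,"gripper": -1},{"dx": 0,"dy": 0,"dz": 0,"spin": 0,"gripper": -1},{"dx": 0,"dy": 0,"dz": 0,"spin": 0,"gripper": 1}]}}

```text
t: 11.7
tool_pos: [577.6, 161.0, 72.1]
ee_rot: [-0.002, 3.14, 0.001]
ft_force: [0.1, -0.5, 0.3]
width: 82.4
gripper_force: 0.0
```

>>> {"op": "drive_tool", "data": {"series": [{"dx": 0,"dy": 0,"dz": 0,"spin": 0,"gripper": 1},{"dx": 0,"dy": 0,"dz": 0,"spin": 0,"gripper": 1},{"dx": 0,"dy": 0,"dz": 0,"spin": 0,"gripper": 1},{"dx": 0,"dy": 0,"dz": 0,"spin": 0,"gripper": 1},{"dx": 0,"dy": 0,"dz": 0,"spin": 0,"gripper": 1}]}}

```text
t: 12.32
tool_pos: [576.6, 160.7, 70.5]
ee_rot: [0.002, -3.142, 0.0]
ft_force: [-0.3, -0.4, 0.5]
width: 35.4
gripper_force: 30.2
```

>>> {"op": "drive_tool", "data": {"series": [{"dx": 0,"dy": 0,"dz": 0,"spin": 0,"gripper": 1},{"dx": 0,"dy": 0,"dz": 0,"spin": 0,"gripper": 1},{"dx": 0,"dy": 0,"dz": 0,"spin": 0,"gripper": 1}]}}

```text
t: 12.7
tool_pos: [576.6, 160.7, 70.5]
ee_rot: [0.002, -3.141, 0.0]
ft_force: [-0.0, -0.7, 0.5]
width: 35.3
gripper_force: 30.0
```

>>> {"op": "drive_tool", "data": {"series": [{"dx": 0,"dy": 0,"dz": -0.02,"spin": 0,"gripper": 1},{"dx": 0,"dy": 0,"dz": -0.04,"spin": 0,"gripper": 1},{"dx": 0,"dy": 0,"dz": -0.045,"spin": 0,"gripper": 1},{"dx": 0,"dy": 0,"dz": -0.045,"spin": 0,"gripper": 1},{"dx": 0,"dy": 0,"dz": 0,"spin": 0,"gripper": 1}]}}

```text
t: 13.32
tool_pos: [578.5, 161.2, 224.4]
ee_rot: [-0.002, 3.136, 0.004]
ft_force: [-0.4, -0.4, -1.7]
width: 35.5
gripper_force: 30.0
```

>>> {"op": "drive_tool", "data": {"series": [{"dx": 0.005,"dy": -0.025,"dz": 0,"spin": 0,"gripper": 1},{"dx": 0.008,"dy": -0.04,"dz": 0,"spin": 0,"gripper": 1},{"dx": 0.008,"dy": -0.04,"dz": 0,"spin": 0,"gripper": 1},{"dx": 0.008,"dy": -0.04,"dz": 0,"spin": 0,"gripper": 1},{"dx": 0.008,"dy": -0.04,"dz": 0,"spin": 0,"gripper": 1}]}}

```text
t: 13.95
tool_pos: [538.2, -26.8, 219.0]
ee_rot: [0.0, -3.139, 0.001]
ft_force: [-0.0, -0.3, -1.2]
width: 35.4
gripper_force: 30.0
```

>>> {"op": "drive_tool", "data": {"series": [{"dx": 0.008,"dy": -0.04,"dz": 0,"spin": 0,"gripper": 1},{"dx": 0.008,"dy": -0.04,"dz": 0,"spin": 0,"gripper": 1},{"dx": 0.008,"dy": -0.04,"dz": 0,"spin": 0,"gripper": 1},{"dx": 0.003,"dy": -0.02,"dz": 0,"spin": 0,"gripper": 1},{"dx": 0,"dy": 0,"dz": 0,"spin": 0,"gripper": 1}]}}

```text
t: 14.58
tool_pos: [511.2, -166.7, 219.4]
ee_rot: [-0.005, -3.139, 0.0]
ft_force: [0.4, 0.9, -1.3]
width: 35.2
gripper_force: 30.0
```

>>> {"op": "drive_tool", "data": {"series": [{"dx": 0,"dy": 0,"dz": 0.03,"spin": 0,"gripper": 1},{"dx": 0,"dy": 0,"dz": 0.045,"spin": 0,"gripper": 1},{"dx": 0,"dy": 0,"dz": 0.035,"spin": 0,"gripper": 1},{"dx": 0,"dy": 0,"dz": 0,"spin": 0,"gripper": 1},{"dx": 0,"dy": 0,"dz": 0,"spin": 0,"gripper": 1}]}}

```text
t: 15.2
tool_pos: [513.6, -164.1, 111.6]
ee_rot: [-0.003, 3.141, -0.0]
ft_force: [0.5, -0.3, -1.3]
width: 35.4
gripper_force: 30.0
```

Commanded z ≈ 110.5; contact expected near 67.3.

>>> {"op": "drive_tool", "data": {"series": [{"dx": 0,"dy": 0,"dz": 0.022,"spin": 0,"gripper": 1},{"dx": 0,"dy": 0,"dz": 0.012,"spin": 0,"gripper": 1},{"dx": 0,"dy": 0,"dz": 0.006,"spin": 0,"gripper": 1},{"dx": 0,"dy": 0,"dz": 0.003,"spin": 0,"gripper": 1},{"dx": 0,"dy": 0,"dz": 0,"spin": 0,"gripper": 1}]}}

```text
t: 15.82
tool_pos: [513.2, -164.4, 67.9]
ee_rot: [-0.002, 3.141, -0.0]
ft_force: [0.3, -0.8, -1.6]
width: 35.6
gripper_force: 30.0
```

>>> {"op": "drive_tool", "data": {"series": [{"dx": 0,"dy": 0,"dz": 0.001,"spin": 0,"gripper": 1},{"dx": 0,"dy": 0,"dz": 0,"spin": 0,"gripper": 1}]}}

```text
t: 16.08
tool_pos: [513.5, -164.5, 67.5]
ee_rot: [-0.002, 3.14, 0.0]
ft_force: [-2.1, 0.2, 5.3]
width: 35.5
gripper_force: 30.0
```

>>> {"op": "drive_tool", "data": {"series": [{"dx": 0,"dy": 0,"dz": 0,"spin": 0,"gripper": -1},{"dx": 0,"dy": 0,"dz": 0,"spin": 0,"gripper": -1},{"dx": 0,"dy": 0,"dz": 0,"spin": 0,"gripper": -1},{"dx": 0,"dy": 0,"dz": 0,"spin": 0,"gripper": -1},{"dx": 0,"dy": 0,"dz": 0,"spin": 0,"gripper": -1}]}}

```text
t: 16.7
tool_pos: [513.0, -164.4, 66.5]
ee_rot: [0.002, -3.142, 0.0]
ft_force: [0.0, 0.9, -0.2]
width: 77.2
gripper_force: 0.0
```

>>> {"op": "drive_tool", "data": {"series": [{"dx": 0,"dy": 0,"dz": -0.02,"spin": 0,"gripper": -1},{"dx": 0,"dy": 0,"dz": -0.045,"spin": 0,"gripper": -1},{"dx": 0,"dy": 0,"dz": -0.045,"spin": 0,"gripper": -1},{"dx": 0,"dy": 0,"dz": -0.043,"spin": 0,"gripper": -1},{"dx": 0,"dy": 0,"dz": 0,"spin": 0,"gripper": -1}]}}

```text
t: 17.32
tool_pos: [514.8, -164.9, 223.0]
ee_rot: [-0.002, 3.136, -0.001]
ft_force: [-0.4, 0.7, -1.1]
width: 87.3
gripper_force: 0.0
```

>>> {"op": "drive_tool", "data": {"series": [{"dx": 0,"dy": 0.04,"dz": 0,"spin": 0,"gripper": -1},{"dx": 0,"dy": 0.04,"dz": 0,"spin": 0,"gripper": -1},{"dx": 0,"dy": 0.04,"dz": 0,"spin": 0,"gripper": -1},{"dx": 0,"dy": 0.04,"dz": 0,"spin": 0,"gripper": -1},{"dx": 0,"dy": 0.04,"dz": 0,"spin": 0,"gripper": -1}]}}

```text
t: 17.95
tool_pos: [512.3, 36.9, 218.6]
ee_rot: [0.002, -3.141, 0.0]
ft_force: [0.5, -0.5, -0.4]
width: 87.2
gripper_force: 0.0
```

>>> {"op": "drive_tool", "data": {"series": [{"dx": 0.0015,"dy": 0.04,"dz": 0,"spin": 0,"gripper": -1},{"dx": 0.0015,"dy": 0.04,"dz": 0,"spin": 0,"gripper": -1},{"dx": 0,"dy": 0.0275,"dz": 0,"spin": 0,"gripper": -1},{"dx": 0,"dy": 0,"dz": 0,"spin": 0,"gripper": -1},{"dx": 0,"dy": 0,"dz": 0,"spin": 0,"gripper": -1}]}}

```text
t: 18.58
tool_pos: [509.5, 142.2, 218.9]
ee_rot: [0.001, -3.141, 0.001]
ft_force: [-0.9, -0.2, -0.2]
width: 86.8
gripper_force: 0.0
```

>>> {"op": "drive_tool", "data": {"series": [{"dx": 0,"dy": 0,"dz": 0.04,"spin": 0,"gripper": -1},{"dx": 0,"dy": 0,"dz": 0.035,"spin": 0,"gripper": -1},{"dx": 0,"dy": 0,"dz": 0,"spin": 0,"gripper": -1},{"dx": 0,"dy": 0,"dz": 0,"spin": 0,"gripper": -1}]}}

```text
t: 19.08
tool_pos: [510.4, 142.6, 145.9]
ee_rot: [0.0, 3.14, 0.0]
ft_force: [0.5, 0.3, -0.3]
width: 87.0
gripper_force: 0.0
```

>>> {"op": "drive_tool", "data": {"series": [{"dx": 0,"dy": 0,"dz": 0.035,"spin": 0,"gripper": -1},{"dx": 0,"dy": 0,"dz": 0.026,"spin": 0,"gripper": -1},{"dx": 0,"dy": 0,"dz": 0.013,"spin": 0,"gripper": -1},{"dx": 0,"dy": 0,"dz": 0,"spin": 0,"gripper": -1},{"dx": 0,"dy": 0,"dz": 0,"spin": 0,"gripper": 1}]}}

```text
t: 19.7
tool_pos: [510.6, 143.5, 71.9]
ee_rot: [-0.002, 3.14, 0.001]
ft_force: [-0.2, 0.7, -0.6]
width: 82.7
gripper_force: 0.0
```

>>> {"op": "drive_tool", "data": {"series": [{"dx": 0,"dy": 0,"dz": 0,"spin": 0,"gripper": 1},{"dx": 0,"dy": 0,"dz": 0,"spin": 0,"gripper": 1},{"dx": 0,"dy": 0,"dz": 0,"spin": 0,"gripper": 1},{"dx": 0,"dy": 0,"dz": 0,"spin": 0,"gripper": 1},{"dx": 0,"dy": 0,"dz": 0,"spin": 0,"gripper": 1}]}}

```text
t: 20.32
tool_pos: [509.7, 143.2, 70.5]
ee_rot: [0.002, -3.142, 0.0]
ft_force: [-0.0, 0.5, 0.1]
width: 35.1
gripper_force: 30.2
```

>>> {"op": "drive_tool", "data": {"series": [{"dx": 0,"dy": 0,"dz": 0,"spin": 0,"gripper": 1},{"dx": 0,"dy": 0,"dz": 0,"spin": 0,"gripper": 1},{"dx": 0,"dy": 0,"dz": 0,"spin": 0,"gripper": 1}]}}

```text
t: 20.7
tool_pos: [509.7, 143.2, 70.6]
ee_rot: [0.002, -3.142, 0.0]
ft_force: [-0.0, -0.6, -0.4]
width: 35.6
gripper_force: 30.0
```

>>> {"op": "drive_tool", "data": {"series": [{"dx": 0,"dy": 0,"dz": -0.02,"spin": 0,"gripper": 1},{"dx": 0,"dy": 0,"dz": -0.04,"spin": 0,"gripper": 1},{"dx": 0,"dy": 0,"dz": -0.045,"spin": 0,"gripper": 1},{"dx": 0,"dy": 0,"dz": -0.045,"spin": 0,"gripper": 1},{"dx": 0,"dy": 0,"dz": 0,"spin": 0,"gripper": 1}]}}

```text
t: 21.32
tool_pos: [511.5, 143.6, 224.0]
ee_rot: [-0.002, 3.136, 0.004]
ft_force: [0.3, 0.2, -2.3]
width: 35.3
gripper_force: 30.0
```

>>> {"op": "drive_tool", "data": {"series": [{"dx": -0.006,"dy": -0.025,"dz": 0,"spin": 0,"gripper": 1},{"dx": -0.0105,"dy": -0.043,"dz": 0,"spin": 0,"gripper": 1},{"dx": -0.0105,"dy": -0.043,"dz": 0,"spin": 0,"gripper": 1},{"dx": -0.0105,"dy": -0.043,"dz": 0,"spin": 0,"gripper": 1},{"dx": -0.0105,"dy": -0.043,"dz": 0,"spin": 0,"gripper": 1}]}}

```text
t: 21.95
tool_pos: [557.5, -55.1, 219.2]
ee_rot: [0.002, -3.14, 0.0]
ft_force: [0.1, 0.5, -1.5]
width: 35.3
gripper_force: 30.0
```

>>> {"op": "drive_tool", "data": {"series": [{"dx": -0.0105,"dy": -0.043,"dz": 0,"spin": 0,"gripper": 1},{"dx": -0.0105,"dy": -0.043,"dz": 0,"spin": 0,"gripper": 1},{"dx": -0.006,"dy": -0.0275,"dz": 0,"spin": 0,"gripper": 1},{"dx": 0,"dy": 0,"dz": 0,"spin": 0,"gripper": 1},{"dx": 0,"dy": 0,"dz": 0,"spin": 0,"gripper": 1}]}}

```text
t: 22.58
tool_pos: [584.6, -166.2, 219.5]
ee_rot: [0.003, -3.14, -0.001]
ft_force: [-0.1, 1.1, -1.5]
width: 35.4
gripper_force: 30.0
```

>>> {"op": "drive_tool", "data": {"series": [{"dx": 0,"dy": 0,"dz": 0.03,"spin": 0,"gripper": 1},{"dx": 0,"dy": 0,"dz": 0.045,"spin": 0,"gripper": 1},{"dx": 0,"dy": 0,"dz": 0.035,"spin": 0,"gripper": 1},{"dx": 0,"dy": 0,"dz": 0,"spin": 0,"gripper": 1},{"dx": 0,"dy": 0,"dz": 0,"spin": 0,"gripper": 1}]}}

```text
t: 23.2
tool_pos: [585.8, -166.7, 112.0]
ee_rot: [-0.003, 3.14, -0.0]
ft_force: [0.2, -0.4, 0.1]
width: 35.6
gripper_force: 30.0
```

>>> {"op": "drive_tool", "data": {"series": [{"dx": 0,"dy": 0,"dz": 0.022,"spin": 0,"gripper": 1},{"dx": 0,"dy": 0,"dz": 0.012,"spin": 0,"gripper": 1},{"dx": 0,"dy": 0,"dz": 0.006,"spin": 0,"gripper": 1},{"dx": 0,"dy": 0,"dz": 0.003,"spin": 0,"gripper": 1},{"dx": 0,"dy": 0,"dz": 0,"spin": 0,"gripper": 1}]}}

```text
t: 23.82
tool_pos: [585.3, -167.3, 67.9]
ee_rot: [-0.002, 3.141, -0.0]
ft_force: [0.1, -0.1, -0.2]
width: 35.3
gripper_force: 30.0
```

>>> {"op": "drive_tool", "data": {"series": [{"dx": 0,"dy": 0,"dz": 0.001,"spin": 0,"gripper": 1},{"dx": 0,"dy": 0,"dz": 0,"spin": 0,"gripper": 1}]}}

```text
t: 24.08
tool_pos: [585.6, -167.4, 67.6]
ee_rot: [-0.002, 3.14, -0.0]
ft_force: [-1.2, 0.6, 6.0]
width: 35.1
gripper_force: 30.0
```

>>> {"op": "drive_tool", "data": {"series": [{"dx": 0,"dy": 0,"dz": 0,"spin": 0,"gripper": -1},{"dx": 0,"dy": 0,"dz": 0,"spin": 0,"gripper": -1},{"dx": 0,"dy": 0,"dz": 0,"spin": 0,"gripper": -1},{"dx": 0,"dy": 0,"dz": 0,"spin": 0,"gripper": -1},{"dx": 0,"dy": 0,"dz": 0,"spin": 0,"gripper": -1}]}}

```text
t: 24.7
tool_pos: [585.0, -167.3, 66.5]
ee_rot: [0.002, -3.141, 0.0]
ft_force: [0.5, -0.4, -0.5]
width: 77.2
gripper_force: 0.0
```

>>> {"op": "drive_tool", "data": {"series": [{"dx": 0,"dy": 0,"dz": -0.02,"spin": 0,"gripper": -1},{"dx": 0,"dy": 0,"dz": -0.045,"spin": 0,"gripper": -1},{"dx": 0,"dy": 0,"dz": -0.045,"spin": 0,"gripper": -1},{"dx": 0,"dy": 0,"dz": -0.043,"spin": 0,"gripper": -1},{"dx": 0,"dy": 0,"dz": 0,"spin": 0,"gripper": -1}]}}

```text
t: 25.32
tool_pos: [586.9, -168.2, 224.9]
ee_rot: [-0.001, 3.134, -0.001]
ft_force: [-0.9, 0.5, 0.0]
width: 86.7
gripper_force: 0.0
```

>>> {"op": "drive_tool", "data": {"series": [{"dx": 0.019,"dy": 0.036,"dz": 0,"spin": 0,"gripper": -1},{"dx": 0.019,"dy": 0.036,"dz": 0,"spin": 0,"gripper": -1},{"dx": 0.019,"dy": 0.036,"dz": 0,"spin": 0,"gripper": -1},{"dx": 0.019,"dy": 0.036,"dz": 0,"spin": 0,"gripper": -1},{"dx": 0.019,"dy": 0.036,"dz": 0,"spin": 0,"gripper": -1}]}}

```text
t: 25.95
tool_pos: [488.9, 13.6, 219.9]
ee_rot: [-0.002, 3.141, -0.0]
ft_force: [1.0, 1.0, -0.7]
width: 87.2
gripper_force: 0.0
```

>>> {"op": "drive_tool", "data": {"series": [{"dx": 0.019,"dy": 0.036,"dz": 0,"spin": 0,"gripper": -1},{"dx": 0.019,"dy": 0.036,"dz": 0,"spin": 0,"gripper": -1},{"dx": 0.017,"dy": 0.036,"dz": 0,"spin": 0,"gripper": -1},{"dx": 0,"dy": 0,"dz": 0,"spin": 0,"gripper": -1},{"dx": 0,"dy": 0,"dz": 0,"spin": 0,"gripper": -1}]}}

```text
t: 26.58
tool_pos: [434.9, 119.9, 219.7]
ee_rot: [-0.001, 3.141, -0.0]
ft_force: [0.6, 0.7, 0.4]
width: 86.6
gripper_force: 0.0
```

>>> {"op": "drive_tool", "data": {"series": [{"dx": 0,"dy": 0,"dz": 0.04,"spin": 0,"gripper": -1},{"dx": 0,"dy": 0,"dz": 0.035,"spin": 0,"gripper": -1},{"dx": 0,"dy": 0,"dz": 0,"spin": 0,"gripper": -1},{"dx": 0,"dy": 0,"dz": 0,"spin": 0,"gripper": -1}]}}

```text
t: 27.08
tool_pos: [435.6, 120.2, 145.9]
ee_rot: [0.0, 3.14, 0.0]
ft_force: [0.5, -0.1, 0.2]
width: 86.9
gripper_force: 0.0
```

>>> {"op": "drive_tool", "data": {"series": [{"dx": 0,"dy": 0,"dz": 0.035,"spin": 0,"gripper": -1},{"dx": 0,"dy": 0,"dz": 0.026,"spin": 0,"gripper": -1},{"dx": 0,"dy": 0,"dz": 0.013,"spin": 0,"gripper": -1},{"dx": 0,"dy": 0,"dz": 0,"spin": 0,"gripper": -1},{"dx": 0,"dy": 0,"dz": 0,"spin": 0,"gripper": 1}]}}

```text
t: 27.7
tool_pos: [435.6, 120.9, 71.8]
ee_rot: [-0.002, 3.14, 0.001]
ft_force: [0.3, 0.0, -0.3]
width: 82.3
gripper_force: 0.0
```

>>> {"op": "drive_tool", "data": {"series": [{"dx": 0,"dy": 0,"dz": 0,"spin": 0,"gripper": 1},{"dx": 0,"dy": 0,"dz": 0,"spin": 0,"gripper": 1},{"dx": 0,"dy": 0,"dz": 0,"spin": 0,"gripper": 1},{"dx": 0,"dy": 0,"dz": 0,"spin": 0,"gripper": 1},{"dx": 0,"dy": 0,"dz": 0,"spin": 0,"gripper": 1}]}}

```text
t: 28.32
tool_pos: [434.7, 120.6, 70.6]
ee_rot: [0.002, -3.142, -0.0]
ft_force: [0.2, -0.8, -0.8]
width: 35.6
gripper_force: 30.1
```

>>> {"op": "drive_tool", "data": {"series": [{"dx": 0,"dy": 0,"dz": 0,"spin": 0,"gripper": 1},{"dx": 0,"dy": 0,"dz": 0,"spin": 0,"gripper": 1},{"dx": 0,"dy": 0,"dz": 0,"spin": 0,"gripper": 1}]}}

```text
t: 28.7
tool_pos: [434.7, 120.6, 70.5]
ee_rot: [0.002, -3.142, 0.0]
ft_force: [0.2, 0.3, 0.0]
width: 35.2
gripper_force: 30.0
```

>>> {"op": "drive_tool", "data": {"series": [{"dx": 0,"dy": 0,"dz": -0.02,"spin": 0,"gripper": 1},{"dx": 0,"dy": 0,"dz": -0.04,"spin": 0,"gripper": 1},{"dx": 0,"dy": 0,"dz": -0.045,"spin": 0,"gripper": 1},{"dx": 0,"dy": 0,"dz": -0.045,"spin": 0,"gripper": 1},{"dx": 0,"dy": 0,"dz": 0,"spin": 0,"gripper": 1}]}}

```text
t: 29.32
tool_pos: [436.4, 121.2, 223.7]
ee_rot: [-0.002, 3.136, 0.004]
ft_force: [-1.3, -0.3, -2.5]
width: 35.1
gripper_force: 30.0
```

>>> {"op": "drive_tool", "data": {"series": [{"dx": -0.018,"dy": -0.025,"dz": 0,"spin": 0,"gripper": 1},{"dx": -0.026,"dy": -0.034,"dz": 0,"spin": 0,"gripper": 1},{"dx": -0.026,"dy": -0.034,"dz": 0,"spin": 0,"gripper": 1},{"dx": -0.026,"dy": -0.034,"dz": 0,"spin": 0,"gripper": 1},{"dx": -0.026,"dy": -0.034,"dz": 0,"spin": 0,"gripper": 1}]}}

```text
t: 29.95
tool_pos: [557.0, -41.4, 219.1]
ee_rot: [0.002, -3.14, 0.001]
ft_force: [-0.0, -0.6, -1.2]
width: 35.4
gripper_force: 30.0
```

>>> {"op": "drive_tool", "data": {"series": [{"dx": -0.026,"dy": -0.034,"dz": 0,"spin": 0,"gripper": 1},{"dx": -0.026,"dy": -0.034,"dz": 0,"spin": 0,"gripper": 1},{"dx": -0.026,"dy": -0.034,"dz": 0,"spin": 0,"gripper": 1},{"dx": -0.022,"dy": -0.028,"dz": 0,"spin": 0,"gripper": 1},{"dx": 0,"dy": 0,"dz": 0,"spin": 0,"gripper": 1}]}}

```text
t: 30.58
tool_pos: [656.7, -173.2, 218.0]
ee_rot: [-0.004, -3.138, 0.003]
ft_force: [-0.1, -0.2, -0.8]
width: 35.5
gripper_force: 30.0
```

>>> {"op": "drive_tool", "data": {"series": [{"dx": 0,"dy": 0,"dz": 0.03,"spin": 0,"gripper": 1},{"dx": 0,"dy": 0,"dz": 0.045,"spin": 0,"gripper": 1},{"dx": 0,"dy": 0,"dz": 0.035,"spin": 0,"gripper": 1},{"dx": 0,"dy": 0,"dz": 0,"spin": 0,"gripper": 1},{"dx": 0,"dy": 0,"dz": 0,"spin": 0,"gripper": 1}]}}

```text
t: 31.2
tool_pos: [657.4, -170.0, 111.8]
ee_rot: [-0.002, 3.141, -0.0]
ft_force: [0.6, 0.8, -0.9]
width: 35.0
gripper_force: 30.0
```

>>> {"op": "drive_tool", "data": {"series": [{"dx": 0,"dy": 0,"dz": 0.022,"spin": 0,"gripper": 1},{"dx": 0,"dy": 0,"dz": 0.012,"spin": 0,"gripper": 1},{"dx": 0,"dy": 0,"dz": 0.006,"spin": 0,"gripper": 1},{"dx": 0,"dy": 0,"dz": 0.003,"spin": 0,"gripper": 1},{"dx": 0,"dy": 0,"dz": 0,"spin": 0,"gripper": 1}]}}

```text
t: 31.82
tool_pos: [657.3, -170.2, 68.0]
ee_rot: [-0.002, 3.141, -0.0]
ft_force: [0.4, -0.1, -0.9]
width: 35.2
gripper_force: 30.0
```

>>> {"op": "drive_tool", "data": {"series": [{"dx": 0,"dy": 0,"dz": 0.001,"spin": 0,"gripper": 1},{"dx": 0,"dy": 0,"dz": 0,"spin": 0,"gripper": 1}]}}

```text
t: 32.08
tool_pos: [657.6, -170.3, 67.7]
ee_rot: [-0.002, 3.14, -0.0]
ft_force: [-1.2, 0.5, 5.2]
width: 34.9
gripper_force: 30.0
```

Release, rise, and move back out of view toward the middle.

>>> {"op": "drive_tool", "data": {"series": [{"dx": 0,"dy": 0,"dz": 0,"spin": 0,"gripper": -1},{"dx": 0,"dy": 0,"dz": 0,"spin": 0,"gripper": -1},{"dx": 0,"dy": 0,"dz": 0,"spin": 0,"gripper": -1},{"dx": 0,"dy": 0,"dz": 0,"spin": 0,"gripper": -1},{"dx": 0,"dy": 0,"dz": 0,"spin": 0,"gripper": -1}]}}

```text
t: 32.7
tool_pos: [657.0, -170.2, 66.5]
ee_rot: [0.002, -3.142, 0.0]
ft_force: [-0.6, 0.3, 1.1]
width: 77.3
gripper_force: 0.0
```

>>> {"op": "drive_tool", "data": {"series": [{"dx": 0,"dy": 0,"dz": -0.02,"spin": 0,"gripper": -1},{"dx": 0,"dy": 0,"dz": -0.045,"spin": 0,"gripper": -1},{"dx": 0,"dy": 0,"dz": -0.045,"spin": 0,"gripper": -1},{"dx": 0,"dy": 0,"dz": -0.043,"spin": 0,"gripper": -1},{"dx": 0,"dy": 0,"dz": 0,"spin": 0,"gripper": -1}]}}

```text
t: 33.33
tool_pos: [658.9, -171.2, 225.5]
ee_rot: [-0.001, 3.134, -0.002]
ft_force: [0.3, -0.8, -0.4]
width: 87.2
gripper_force: 0.0
```

>>> {"op": "drive_tool", "data": {"series": [{"dx": 0,"dy": 0.045,"dz": 0,"spin": 0,"gripper": -1},{"dx": 0,"dy": 0.045,"dz": 0,"spin": 0,"gripper": -1},{"dx": 0,"dy": 0.045,"dz": 0,"spin": 0,"gripper": -1},{"dx": 0,"dy": 0.045,"dz": 0,"spin": 0,"gripper": -1},{"dx": 0,"dy": 0.045,"dz": 0,"spin": 0,"gripper": -1}]}}

```text
t: 33.95
tool_pos: [656.4, 56.2, 219.9]
ee_rot: [0.002, -3.142, 0.0]
ft_force: [0.8, -0.6, -0.6]
width: 87.2
gripper_force: 0.0
```

>>> {"op": "drive_tool", "data": {"series": [{"dx": 0,"dy": 0.045,"dz": 0,"spin": 0,"gripper": -1},{"dx": 0,"dy": 0.045,"dz": 0,"spin": 0,"gripper": -1},{"dx": 0,"dy": 0.03,"dz": 0,"spin": 0,"gripper": -1},{"dx": 0,"dy": 0,"dz": 0,"spin": 0,"gripper": -1},{"dx": 0,"dy": 0,"dz": 0,"spin": 0,"gripper": -1}]}}

```text
t: 34.58
tool_pos: [656.6, 173.7, 219.7]
ee_rot: [0.0, -3.142, 0.001]
ft_force: [0.8, 0.2, -0.3]
width: 86.9
gripper_force: 0.0
```

```bash
python3 - <<'E'
from h import *
s=read_camera("scene")[:,:,::-1];t=read_camera("top")[:,:,::-1]
o=np.hstack([cv2.resize(s[90:300,140:300],None,fx=2.5,fy=2.5),cv2.resize(t[110:320,270:430],None,fx=2.5,fy=2.5)])
cv2.imwrite("pics/p2.png",o);s=sense();print(s['tool_pos'],abs(s['qd']).max())
E
```

```text
[656.86599024 173.00715247 219.80170697] 0.0051553753553441935
```

View pics/p2.png

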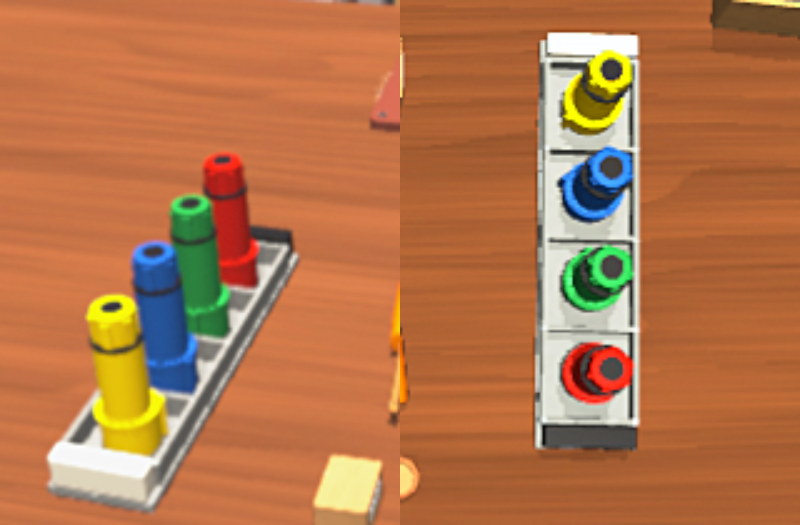

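All four plugs stand upright in their bays. From the white end the order is yellow (595,100), blue (597,190), green (598,280) and red (597,372) in the right crop.

```bash
python3 -c "
from bench import *
print(job_done())"
```

```text
the job is handed in; nothing more can be done
None
```

The job is handed in: yellow, blue, green and red stand upright and released in the order rack, in that order from its white end, finished at about 35 s of the 112 s allowed.

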